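Restock the minibar tray in reverse order

ROBOT

A 6-joint arm with a two-finger parallel gripper is mounted at the origin on the work surface. World frame = base frame: x ahead of the robot, y to its left, z up, the work surface at z = 0. Lengths are in m, angles in rad, forces in N, time in s.
With the tool pointing down it reaches from about 0.325 to 0.9 m from the base axis. Payload 6.1 kg.
Tool frame: the origin (TCP) lies on the mounting face of the last link; the fingertips stand 173 mm ahead of it and the grasp point (between the pads) lies 155 mm ahead of it (bot.grip_point_offset is the distance from the TCP to the grasp point, in m); z points along the fingers, x is the direction in which the jaws open and shut, and the axes are right-handed (so a half turn about z gives the same grasp; the last joint's range is limited). The gripper opens to 85 mm and grips with 20 to 120 N. Pads are 22 mm wide; open, the fingers measure 114 mm over their backs; the gripper's body (76 mm by 85 mm) begins 54 mm behind the grasp point. The pads swing forward as they close: fully open they stand 13 mm farther back than shut.
Start: joints at [-1.471, 0.22, 1.526, -0, 1.395, -0.126], TCP at [0.14, -0.609, 0.405] pointing down, gripper open.
Joint ranges: [-2.98, 2.98], [-0.91, 2.08], [0.09, 2.57], [-1.24, 4.39], [0.2, 2.65], [-2.68, 2.68]. Speed limits (rad/s): [2.57, 2.57, 3.01, 3.14, 3.14, 3.14].

INTERFACE

Orientations are given as a 3x3 rotation matrix whose columns are the frame's x, y, z axes.
In Python, from bench import bot, readout, viewer, workorder gives the robot as it stands. The module is installed in compiled form; this text tells all that it offers. Calls block until the motion is done:
- bot.goto(position, orientation): joint-space move of the TCP to a pose.
- bot.movel(position, frame=None, feed=0.15, until_force=None): straight line of the TCP; frame=None keeps the orientation; feed is the mean speed in m/s. With until_force (N) it stops when the force on the tool has changed by that much, and returns True; else False.
- bot.movej(angles): joint-space move.
- bot.let_go() and bot.gripper_close(effort=None): open the fingers fully, or close them until they stop; effort is the grip in N (None keeps the last).
- bot.wait(seconds).
- bot.ik(position, orientation): joint angles nearest the present ones, or None.
- readout.read_state(): the state.
- viewer.capture(name): name is "scene" or "top" or "wrist"; returns a dict with "color" (480x640x3 uint8, blue, green, red), "z_map" (480x640 float32, m along the optical axis (not along the pixel's ray), 0 where there is no reading), "fx", "fy", "cx", "cy" (pixels), "R" (3x3) and "t" (3): a world point X has camera coordinates R X + t. Camera axes: x right, y down, z forward; pixel columns grow to the right and rows downward; lengths in m; the calibration is good to about 2 mm. A picture is of the moment at which its call begins.
A pose or a line that the arm cannot do raises bot.IKError and nothing moves.
- workorder.hand_in(): hands the job in, once; it reports no verdict.
The state is a dict: "time": time; "qpos": joint angles; "dq": joint speeds; "joint_torque": joint torques, N m; "tool_pos": TCP position; "orientation": TCP orientation; "contact_force": force on the tool from outside, world axes, zero at the start; "moment": the same for the moment, N m; "gripper_width": finger opening in m.
Only numpy, scipy, OpenCV 4.12 (cv2) and the standard library are available. Lean on these libraries where they do the work, as an engineer would, in place of code of your own. Each camera call takes 0.05 s, during which the arm holds its last target.

TASK

Restock the minibar: move the four things from the grey carrier to the dark wooden tray in reverse order, one at a time and straight from rack to rack, starting with the one beside the carrier's steel loop handle, which goes into the tray cell farthest from the brass knob, and working along until the last one stands in the cell beside the knob. Each must stand upright on the floor of its cell, and be let go; set things down rather than drop them, and knock nothing over. Leave the sugar bowl and the cup where they are.

Things in the scene. Friction and masses are not known exactly. Their poses are not given: they have to be found in the camera images.
- carrier: Grey plastic housekeeping carrier, full at the start. 284 x 74 mm rack, fixed, left or right of the robot. Four 66 mm square cells along its x axis, centres x = -105, -35, 35, 105 mm, y = 0; cell floor 6 mm up, rims and dividers 20 mm up. Origin: centre of underside, z up. A flat steel loop handle projects 39 mm from its -x end: the cell at x = -105 is beside it and is emptied first.
- tray: Dark wood minibar tray, empty at the start. 284 x 74 mm rack, fixed, left or right of the robot. Four 66 mm square cells along its x axis, centres x = -105, -35, 35, 105 mm, y = 0; cell floor 6 mm up, rims and dividers 20 mm up. Origin: centre of underside, z up. A brass knob 22 mm across projects 31 mm from its -x end: the cell at x = 105 is filled first, that at x = -105, beside the knob, last.
- water_bottle: Small green glass water bottle with paper label and silver cap, 145 mm tall, body 48 mm across up to 85 mm, narrowing to a 22 mm neck at 115 mm; cap 28 mm across from 123 to 145 mm. 0.28 kg. Origin: centre of its underside; z up along its axis, round about it. Loose; starts in any cell of the carrier, within 3 mm of its centre.
- miniature: Amber glass miniature bottle with black cap, 108 mm tall, body 40 mm across up to 58 mm, narrowing to a 20 mm neck at 78 mm; cap 26 mm across from 86 to 108 mm. 0.16 kg. Origin: centre of its underside; z up along its axis, round about it. Loose; starts in any cell of the carrier, within 3 mm of its centre.
- jar: Squat glass jar with brown contents and pale wooden lid, 72 mm tall, body 48 mm across; lid 50 mm across from 50 to 72 mm. 0.20 kg. Origin: centre of its underside; z up along its axis, round about it. Loose; starts in any cell of the carrier, within 3 mm of its centre.
- can: Small aluminium drinks can with a white band and a pull tab, 98 mm tall (tab to 100 mm), 50 mm across. 0.22 kg. Origin: centre of its underside; z up along its axis, round about it. Loose; starts in any cell of the carrier, within 3 mm of its centre.
- sugar_bowl: White ceramic bowl, 64 mm across, 42 mm tall, loose, standing on the counter between the racks. Bystander. Origin: centre of its underside.
- cup: White ceramic mug, 64 mm across, 52 mm tall, loose, standing on an 8 mm thick white saucer 116 mm across, beyond and between the racks. Bystander. Origin: centre of its underside.

How it is judged:
On the way, in this order (a step that is already met when the one before it is completed fails the run):
1. The thing beside the carrier's handle stands in the tray cell farthest from the knob (((x of water_bottle in the frame of tray between 0.089 and 0.121 m and y of water_bottle in the frame of tray between -0.016 and 0.016 m and z of water_bottle in the frame of tray between 0 and 0.014 m and angle between water_bottle's own z axis and vertical below 0.15 rad) or (x of miniature in the frame of tray between 0.089 and 0.121 m and y of miniature in the frame of tray between -0.016 and 0.016 m and z of miniature in the frame of tray between 0 and 0.014 m and angle between miniature's own z axis and vertical below 0.15 rad) or (x of jar in the frame of tray between 0.089 and 0.121 m and y of jar in the frame of tray between -0.016 and 0.016 m and z of jar in the frame of tray between 0 and 0.014 m and angle between jar's own z axis and vertical below 0.15 rad) or (x of can in the frame of tray between 0.089 and 0.121 m and y of can in the frame of tray between -0.016 and 0.016 m and z of can in the frame of tray between 0 and 0.014 m and angle between can's own z axis and vertical below 0.15 rad))), for 0.2 s.
2. The second thing stands in the next tray cell (((x of water_bottle in the frame of tray between 0.019 and 0.051 m and y of water_bottle in the frame of tray between -0.016 and 0.016 m and z of water_bottle in the frame of tray between 0 and 0.014 m and angle between water_bottle's own z axis and vertical below 0.15 rad) or (x of miniature in the frame of tray between 0.019 and 0.051 m and y of miniature in the frame of tray between -0.016 and 0.016 m and z of miniature in the frame of tray between 0 and 0.014 m and angle between miniature's own z axis and vertical below 0.15 rad) or (x of jar in the frame of tray between 0.019 and 0.051 m and y of jar in the frame of tray between -0.016 and 0.016 m and z of jar in the frame of tray between 0 and 0.014 m and angle between jar's own z axis and vertical below 0.15 rad) or (x of can in the frame of tray between 0.019 and 0.051 m and y of can in the frame of tray between -0.016 and 0.016 m and z of can in the frame of tray between 0 and 0.014 m and angle between can's own z axis and vertical below 0.15 rad))), for 0.2 s.
3. The third thing stands in the next tray cell (((x of water_bottle in the frame of tray between -0.051 and -0.019 m and y of water_bottle in the frame of tray between -0.016 and 0.016 m and z of water_bottle in the frame of tray between 0 and 0.014 m and angle between water_bottle's own z axis and vertical below 0.15 rad) or (x of miniature in the frame of tray between -0.051 and -0.019 m and y of miniature in the frame of tray between -0.016 and 0.016 m and z of miniature in the frame of tray between 0 and 0.014 m and angle between miniature's own z axis and vertical below 0.15 rad) or (x of jar in the frame of tray between -0.051 and -0.019 m and y of jar in the frame of tray between -0.016 and 0.016 m and z of jar in the frame of tray between 0 and 0.014 m and angle between jar's own z axis and vertical below 0.15 rad) or (x of can in the frame of tray between -0.051 and -0.019 m and y of can in the frame of tray between -0.016 and 0.016 m and z of can in the frame of tray between 0 and 0.014 m and angle between can's own z axis and vertical below 0.15 rad))), for 0.2 s.
4. The last thing stands in the tray cell beside the knob (((x of water_bottle in the frame of tray between -0.121 and -0.089 m and y of water_bottle in the frame of tray between -0.016 and 0.016 m and z of water_bottle in the frame of tray between 0 and 0.014 m and angle between water_bottle's own z axis and vertical below 0.15 rad) or (x of miniature in the frame of tray between -0.121 and -0.089 m and y of miniature in the frame of tray between -0.016 and 0.016 m and z of miniature in the frame of tray between 0 and 0.014 m and angle between miniature's own z axis and vertical below 0.15 rad) or (x of jar in the frame of tray between -0.121 and -0.089 m and y of jar in the frame of tray between -0.016 and 0.016 m and z of jar in the frame of tray between 0 and 0.014 m and angle between jar's own z axis and vertical below 0.15 rad) or (x of can in the frame of tray between -0.121 and -0.089 m and y of can in the frame of tray between -0.016 and 0.016 m and z of can in the frame of tray between 0 and 0.014 m and angle between can's own z axis and vertical below 0.15 rad))), for 0.2 s.
At the end, for the whole second after the job is handed in: Each tray cell holds one of the four things, in the reverse of the carrier's order (as staged): upright within 0.15 rad, within 16 mm of the cell's centre along each tray axis, on the cell floor (within 8 mm), at rest and released (((x of water_bottle in the frame of tray between 0.089 and 0.121 m and y of water_bottle in the frame of tray between -0.016 and 0.016 m and z of water_bottle in the frame of tray between 0 and 0.014 m and angle between water_bottle's own z axis and vertical below 0.15 rad) or (x of miniature in the frame of tray between 0.089 and 0.121 m and y of miniature in the frame of tray between -0.016 and 0.016 m and z of miniature in the frame of tray between 0 and 0.014 m and angle between miniature's own z axis and vertical below 0.15 rad) or (x of jar in the frame of tray between 0.089 and 0.121 m and y of jar in the frame of tray between -0.016 and 0.016 m and z of jar in the frame of tray between 0 and 0.014 m and angle between jar's own z axis and vertical below 0.15 rad) or (x of can in the frame of tray between 0.089 and 0.121 m and y of can in the frame of tray between -0.016 and 0.016 m and z of can in the frame of tray between 0 and 0.014 m and angle between can's own z axis and vertical below 0.15 rad)) and ((x of water_bottle in the frame of tray between 0.019 and 0.051 m and y of water_bottle in the frame of tray between -0.016 and 0.016 m and z of water_bottle in the frame of tray between 0 and 0.014 m and angle between water_bottle's own z axis and vertical below 0.15 rad) or (x of miniature in the frame of tray between 0.019 and 0.051 m and y of miniature in the frame of tray between -0.016 and 0.016 m and z of miniature in the frame of tray between 0 and 0.014 m and angle between miniature's own z axis and vertical below 0.15 rad) or (x of jar in the frame of tray between 0.019 and 0.051 m and y of jar in the frame of tray between -0.016 and 0.016 m and z of jar in the frame of tray between 0 and 0.014 m and angle between jar's own z axis and vertical below 0.15 rad) or (x of can in the frame of tray between 0.019 and 0.051 m and y of can in the frame of tray between -0.016 and 0.016 m and z of can in the frame of tray between 0 and 0.014 m and angle between can's own z axis and vertical below 0.15 rad)) and ((x of water_bottle in the frame of tray between -0.051 and -0.019 m and y of water_bottle in the frame of tray between -0.016 and 0.016 m and z of water_bottle in the frame of tray between 0 and 0.014 m and angle between water_bottle's own z axis and vertical below 0.15 rad) or (x of miniature in the frame of tray between -0.051 and -0.019 m and y of miniature in the frame of tray between -0.016 and 0.016 m and z of miniature in the frame of tray between 0 and 0.014 m and angle between miniature's own z axis and vertical below 0.15 rad) or (x of jar in the frame of tray between -0.051 and -0.019 m and y of jar in the frame of tray between -0.016 and 0.016 m and z of jar in the frame of tray between 0 and 0.014 m and angle between jar's own z axis and vertical below 0.15 rad) or (x of can in the frame of tray between -0.051 and -0.019 m and y of can in the frame of tray between -0.016 and 0.016 m and z of can in the frame of tray between 0 and 0.014 m and angle between can's own z axis and vertical below 0.15 rad)) and ((x of water_bottle in the frame of tray between -0.121 and -0.089 m and y of water_bottle in the frame of tray between -0.016 and 0.016 m and z of water_bottle in the frame of tray between 0 and 0.014 m and angle between water_bottle's own z axis and vertical below 0.15 rad) or (x of miniature in the frame of tray between -0.121 and -0.089 m and y of miniature in the frame of tray between -0.016 and 0.016 m and z of miniature in the frame of tray between 0 and 0.014 m and angle between miniature's own z axis and vertical below 0.15 rad) or (x of jar in the frame of tray between -0.121 and -0.089 m and y of jar in the frame of tray between -0.016 and 0.016 m and z of jar in the frame of tray between 0 and 0.014 m and angle between jar's own z axis and vertical below 0.15 rad) or (x of can in the frame of tray between -0.121 and -0.089 m and y of can in the frame of tray between -0.016 and 0.016 m and z of can in the frame of tray between 0 and 0.014 m and angle between can's own z axis and vertical below 0.15 rad)) and linear speed of each of water_bottle, miniature, jar, can below 0.02 m/s and angular speed of each of water_bottle, miniature, jar, can below 0.2 rad/s and contact force between the fingers and water_bottle below 0.1 N and contact force between the fingers and miniature below 0.1 N and contact force between the fingers and jar below 0.1 N and contact force between the fingers and can below 0.1 N); the robot touches nothing.
It fails at once if one of the four things is put down on the counter instead of going straight from rack to rack (height (world z) of any of water_bottle, miniature, jar, can below 0.003 m).
It fails at once if out of turn: a thing is taken from the carrier before the one nearer the handle, or a tray cell is filled while the one before it, counting from the end away from the knob, is empty ((((x of water_bottle in the frame of tray between 0.015 and 0.055 m and y of water_bottle in the frame of tray between -0.03 and 0.03 m and height (world z) of water_bottle below 0.012 m) or (x of miniature in the frame of tray between 0.015 and 0.055 m and y of miniature in the frame of tray between -0.03 and 0.03 m and height (world z) of miniature below 0.012 m) or (x of jar in the frame of tray between 0.015 and 0.055 m and y of jar in the frame of tray between -0.03 and 0.03 m and height (world z) of jar below 0.012 m) or (x of can in the frame of tray between 0.015 and 0.055 m and y of can in the frame of tray between -0.03 and 0.03 m and height (world z) of can below 0.012 m)) and not ((x of water_bottle in the frame of tray between 0.075 and 0.135 m and y of water_bottle in the frame of tray between -0.03 and 0.03 m and z of water_bottle in the frame of tray below 0.05 m) or (x of miniature in the frame of tray between 0.075 and 0.135 m and y of miniature in the frame of tray between -0.03 and 0.03 m and z of miniature in the frame of tray below 0.05 m) or (x of jar in the frame of tray between 0.075 and 0.135 m and y of jar in the frame of tray between -0.03 and 0.03 m and z of jar in the frame of tray below 0.05 m) or (x of can in the frame of tray between 0.075 and 0.135 m and y of can in the frame of tray between -0.03 and 0.03 m and z of can in the frame of tray below 0.05 m))) or (((x of water_bottle in the frame of tray between -0.055 and -0.015 m and y of water_bottle in the frame of tray between -0.03 and 0.03 m and height (world z) of water_bottle below 0.012 m) or (x of miniature in the frame of tray between -0.055 and -0.015 m and y of miniature in the frame of tray between -0.03 and 0.03 m and height (world z) of miniature below 0.012 m) or (x of jar in the frame of tray between -0.055 and -0.015 m and y of jar in the frame of tray between -0.03 and 0.03 m and height (world z) of jar below 0.012 m) or (x of can in the frame of tray between -0.055 and -0.015 m and y of can in the frame of tray between -0.03 and 0.03 m and height (world z) of can below 0.012 m)) and not ((x of water_bottle in the frame of tray between 0.005 and 0.065 m and y of water_bottle in the frame of tray between -0.03 and 0.03 m and z of water_bottle in the frame of tray below 0.05 m) or (x of miniature in the frame of tray between 0.005 and 0.065 m and y of miniature in the frame of tray between -0.03 and 0.03 m and z of miniature in the frame of tray below 0.05 m) or (x of jar in the frame of tray between 0.005 and 0.065 m and y of jar in the frame of tray between -0.03 and 0.03 m and z of jar in the frame of tray below 0.05 m) or (x of can in the frame of tray between 0.005 and 0.065 m and y of can in the frame of tray between -0.03 and 0.03 m and z of can in the frame of tray below 0.05 m))) or (((x of water_bottle in the frame of tray between -0.125 and -0.085 m and y of water_bottle in the frame of tray between -0.03 and 0.03 m and height (world z) of water_bottle below 0.012 m) or (x of miniature in the frame of tray between -0.125 and -0.085 m and y of miniature in the frame of tray between -0.03 and 0.03 m and height (world z) of miniature below 0.012 m) or (x of jar in the frame of tray between -0.125 and -0.085 m and y of jar in the frame of tray between -0.03 and 0.03 m and height (world z) of jar below 0.012 m) or (x of can in the frame of tray between -0.125 and -0.085 m and y of can in the frame of tray between -0.03 and 0.03 m and height (world z) of can below 0.012 m)) and not ((x of water_bottle in the frame of tray between -0.065 and -0.005 m and y of water_bottle in the frame of tray between -0.03 and 0.03 m and z of water_bottle in the frame of tray below 0.05 m) or (x of miniature in the frame of tray between -0.065 and -0.005 m and y of miniature in the frame of tray between -0.03 and 0.03 m and z of miniature in the frame of tray below 0.05 m) or (x of jar in the frame of tray between -0.065 and -0.005 m and y of jar in the frame of tray between -0.03 and 0.03 m and z of jar in the frame of tray below 0.05 m) or (x of can in the frame of tray between -0.065 and -0.005 m and y of can in the frame of tray between -0.03 and 0.03 m and z of can in the frame of tray below 0.05 m))) or (((x of water_bottle in the frame of carrier between -0.125 and -0.085 m and y of water_bottle in the frame of carrier between -0.03 and 0.03 m and height (world z) of water_bottle below 0.012 m) or (x of miniature in the frame of carrier between -0.125 and -0.085 m and y of miniature in the frame of carrier between -0.03 and 0.03 m and height (world z) of miniature below 0.012 m) or (x of jar in the frame of carrier between -0.125 and -0.085 m and y of jar in the frame of carrier between -0.03 and 0.03 m and height (world z) of jar below 0.012 m) or (x of can in the frame of carrier between -0.125 and -0.085 m and y of can in the frame of carrier between -0.03 and 0.03 m and height (world z) of can below 0.012 m)) and not ((x of water_bottle in the frame of carrier between -0.065 and -0.005 m and y of water_bottle in the frame of carrier between -0.03 and 0.03 m and z of water_bottle in the frame of carrier below 0.05 m) or (x of miniature in the frame of carrier between -0.065 and -0.005 m and y of miniature in the frame of carrier between -0.03 and 0.03 m and z of miniature in the frame of carrier below 0.05 m) or (x of jar in the frame of carrier between -0.065 and -0.005 m and y of jar in the frame of carrier between -0.03 and 0.03 m and z of jar in the frame of carrier below 0.05 m) or (x of can in the frame of carrier between -0.065 and -0.005 m and y of can in the frame of carrier between -0.03 and 0.03 m and z of can in the frame of carrier below 0.05 m))) or (((x of water_bottle in the frame of carrier between -0.055 and -0.015 m and y of water_bottle in the frame of carrier between -0.03 and 0.03 m and height (world z) of water_bottle below 0.012 m) or (x of miniature in the frame of carrier between -0.055 and -0.015 m and y of miniature in the frame of carrier between -0.03 and 0.03 m and height (world z) of miniature below 0.012 m) or (x of jar in the frame of carrier between -0.055 and -0.015 m and y of jar in the frame of carrier between -0.03 and 0.03 m and height (world z) of jar below 0.012 m) or (x of can in the frame of carrier between -0.055 and -0.015 m and y of can in the frame of carrier between -0.03 and 0.03 m and height (world z) of can below 0.012 m)) and not ((x of water_bottle in the frame of carrier between 0.005 and 0.065 m and y of water_bottle in the frame of carrier between -0.03 and 0.03 m and z of water_bottle in the frame of carrier below 0.05 m) or (x of miniature in the frame of carrier between 0.005 and 0.065 m and y of miniature in the frame of carrier between -0.03 and 0.03 m and z of miniature in the frame of carrier below 0.05 m) or (x of jar in the frame of carrier between 0.005 and 0.065 m and y of jar in the frame of carrier between -0.03 and 0.03 m and z of jar in the frame of carrier below 0.05 m) or (x of can in the frame of carrier between 0.005 and 0.065 m and y of can in the frame of carrier between -0.03 and 0.03 m and z of can in the frame of carrier below 0.05 m))) or (((x of water_bottle in the frame of carrier between 0.015 and 0.055 m and y of water_bottle in the frame of carrier between -0.03 and 0.03 m and height (world z) of water_bottle below 0.012 m) or (x of miniature in the frame of carrier between 0.015 and 0.055 m and y of miniature in the frame of carrier between -0.03 and 0.03 m and height (world z) of miniature below 0.012 m) or (x of jar in the frame of carrier between 0.015 and 0.055 m and y of jar in the frame of carrier between -0.03 and 0.03 m and height (world z) of jar below 0.012 m) or (x of can in the frame of carrier between 0.015 and 0.055 m and y of can in the frame of carrier between -0.03 and 0.03 m and height (world z) of can below 0.012 m)) and not ((x of water_bottle in the frame of carrier between 0.075 and 0.135 m and y of water_bottle in the frame of carrier between -0.03 and 0.03 m and z of water_bottle in the frame of carrier below 0.05 m) or (x of miniature in the frame of carrier between 0.075 and 0.135 m and y of miniature in the frame of carrier between -0.03 and 0.03 m and z of miniature in the frame of carrier below 0.05 m) or (x of jar in the frame of carrier between 0.075 and 0.135 m and y of jar in the frame of carrier between -0.03 and 0.03 m and z of jar in the frame of carrier below 0.05 m) or (x of can in the frame of carrier between 0.075 and 0.135 m and y of can in the frame of carrier between -0.03 and 0.03 m and z of can in the frame of carrier below 0.05 m)))).
It fails at once if one of the four things is knocked over (tilted more than 40 degrees) (angle between any of water_bottle, miniature, jar, can's own z axis and vertical above 0.7 rad).
It fails at once if one of the four things is dropped (faster than 0.8 m/s while the fingers do not hold it, a fall of over 3 cm) ((linear speed of water_bottle above 0.8 m/s and contact force between the fingers and water_bottle below 0.05 N) or (linear speed of miniature above 0.8 m/s and contact force between the fingers and miniature below 0.05 N) or (linear speed of jar above 0.8 m/s and contact force between the fingers and jar below 0.05 N) or (linear speed of can above 0.8 m/s and contact force between the fingers and can below 0.05 N)).
It fails at once if the sugar bowl or the cup is pushed more than 3 cm from its place (distance of any of sugar_bowl, cup from where it was at the start of the episode above 0.03 m).
It also fails if it takes over 128 s, if anything falls off the work surface, if the arm or the gripper's body presses on something with over 40 N, if the wrist force passes 120 N, or if a joint passes its speed limit or range.

## Working session

There is one attempt and no reset: what is moved stays moved. The work goes in short steps, each a Python script; the robot and the scene stay as the last script left them, time stands still between calls to the robot, and variables do not carry over. Pictures are saved under pics/ and viewed, and the job is handed in when it is done.

```bash
mkdir -p pics; python3 - <<'E'
from bench import bot, readout, viewer
import cv2,numpy as np
for n in ["scene","top"]:
    c=viewer.capture(n); cv2.imwrite(f"pics/{n}0.png",c["color"]); np.savez(f"{n}0.npz",**c)
    print(n,c["fx"],c["cx"],c["cy"],c["R"].round(3).tolist(),c["t"], (c["z_map"]>0).mean())
s=readout.read_state(); print(s["time"],s["gripper_width"],s["orientation"])
E
```

```text
scene 573.4121313227345 315.3253344988163 239.8352859178522 [[-0.53, 0.848, -0.005], [0.51, 0.314, -0.801], [-0.677, -0.427, -0.599]] [ 0.32621525 -0.22261362  1.43794859] 0.9960774739583333
top 469.9121070422403 323.39785724947234 237.49361699082368 [[-0.025, -1.0, -0.005], [-0.997, 0.025, -0.079], [0.079, 0.003, -0.997]] [0.01548962 0.5737132  0.82876121] 0.996025390625
0.1 0.08554911854457621 [[ 2.23906429e-01 -9.74610636e-01 -1.40710208e-04]
 [-9.74609081e-01 -2.23906326e-01  1.75963065e-03]
 [-1.74646065e-03 -2.56855168e-04 -9.99998442e-01]]
```

View pics/scene0.png

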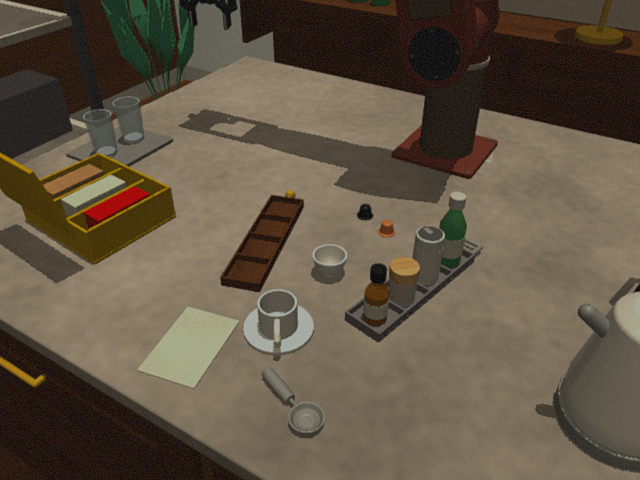

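View pics/top0.png

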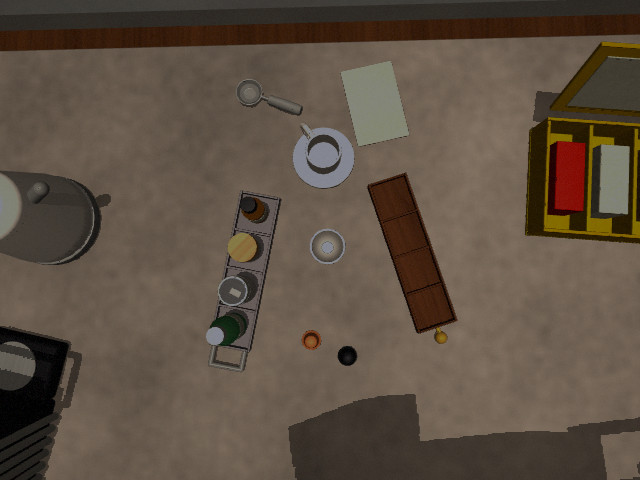

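Bottle (beside the handle, about 215,335 px in top), can (232,290), jar (242,247) and miniature (252,208) stand in the carrier on the robot's left. The tray is at about (412,252) px, with its knob at (441,337) on the end near the robot. Next I measure them from depth in both views.

```bash
cat > meas.py <<'E'
import numpy as np,cv2
def cloud(c):
    z=c["z_map"]; v,u=np.nonzero(z>0); d=z[v,u]
    P=np.stack([(u-c["cx"])/c["fx"]*d,(v-c["cy"])/c["fy"]*d,d],1)
    return (P-c["t"])@c["R"], u,v
E
python3 - <<'E'
from meas import *
W={}
for n in ["top","scene"]:
    c=np.load(n+"0.npz"); W[n],u,v=cloud(c)
    if n=="top":
        im=W[n].reshape(-1,3)
        for a,b in [(323,247),(441,337),(397,220),(412,252),(100,400),(215,335),(232,290),(242,247),(249,203),(225,368)]:
            k=np.argmin((u-a)**2+(v-b)**2); print(a,b,W[n][k].round(4))
    P=W[n]
    # counter
    m=(P[:,0]>.3)&(P[:,0]<.7)&(abs(P[:,1])<.08)&(abs(P[:,2])<.012); print(n,"counter z",np.median(P[m,2]),P[m,2].std())
    for nm,box in dict(carrier=(.25,.8,.08,.3),tray=(.25,.8,-.3,-.05)).items():
        m=(P[:,0]>box[0])&(P[:,0]<box[1])&(P[:,1]>box[2])&(P[:,1]<box[3])&(P[:,2]>.012)&(P[:,2]<.028)
        Q=P[m]; r=cv2.minAreaRect(Q[:,:2].astype(np.float32)*1000); print(n,nm,m.sum(),np.median(Q[:,2]),r)
E
```

```text
323 247 [0.5577 0.0023 0.0062]
441 337 [ 0.391  -0.2039  0.0221]
397 220 [ 0.6043 -0.136   0.0055]
412 252 [ 0.5436 -0.1582  0.0225]
100 400 [0.2905 0.4132 0.0014]
215 335 [0.4199 0.1683 0.1521]
232 290 [0.4857 0.1509 0.1068]
242 247 [0.5568 0.1389 0.0788]
249 203 [0.6259 0.1203 0.115 ]
225 368 [0.3452 0.1825 0.018 ]
top counter z 0.0006430938851393806 0.0023351675839226867
top carrier 1622 0.019239092722010992 ((500.77545166015625, 149.60372924804688), (74.93042755126953, 322.5355224609375), 77.92867279052734)
top tray 1543 0.0198787423280476 ((529.9755859375, -162.90185546875), (314.4151916503906, 74.60066223144531), 16.807537078857422)
scene counter z 0.0019974754458085145 0.0018903624344731166
scene carrier 1884 0.01917371189945472 ((503.19537353515625, 150.33786010742188), (78.00187683105469, 323.8434143066406), 77.311279296875)
scene tray 1628 0.019566625239707015 ((567.015625, -150.895751953125), (383.3833312988281, 85.93569946289062), 19.26276969909668)
```

```bash
python3 - <<'E'
from meas import *
yc=np.radians(-12.4); R=lambda y:np.array([[np.cos(y),-np.sin(y)],[np.sin(y),np.cos(y)]])
C0=np.array([.521,.1457])
for n in ["top","scene"]:
    P,u,v=cloud(np.load(n+"0.npz")); 
    for nm,lx,h in [("bottle",-.105,.151),("can",-.035,.104),("jar",.035,.078),("mini",.105,.114)]:
        q=(P[:,:2]-C0)@R(yc)
        m=(abs(q[:,0]-lx)<.034)&(abs(q[:,1])<.036)&(abs(P[:,2]-h)<.006)
        Q=P[m]; zt=np.percentile(Q[:,2],70); (c,r)=cv2.minEnclosingCircle(Q[:,:2].astype(np.float32)*1000)
        print(n,nm,m.sum(),"ztop",zt.round(4),"mean",Q[:,:2].mean(0).round(4),"circ",np.round(c,1),round(r,1),"local",((np.array(c)/1000-C0)@R(yc)).round(4))
    yt=np.radians(16.8);T0=np.array([.5448,-.1584]); q=(P[:,:2]-T0)@R(yt)
    m=(abs(q[:,0])<.141)&(abs(q[:,1])<.055)&(P[:,2]>.013)&(P[:,2]<.026)
    r=cv2.minAreaRect(P[m][:,:2].astype(np.float32)*1000);print("tray",r)
    m=(abs(q[:,1])<.02)&(P[:,2]>.014)&(P[:,2]<.026)&(abs(q[:,0])<.16); print(np.histogram(q[m,0],np.arange(-.16,.161,.01)))
    m=(abs(q[:,1])<.02)&(abs(q[:,0]-.07)<.02); print("floor",np.percentile(P[m,2],[10,30,50,90]).round(4))
    m=(abs(q[:,0]-.105)<.02)&(abs(q[:,1])<.05)&(P[:,2]>.014); print("y extent",np.percentile(q[m,1],[1,99]))
    m=(abs(q[:,0]+.105)<.02)&(abs(q[:,1])<.05)&(P[:,2]>.014); print("y extent",np.percentile(q[m,1],[1,99]))
E
```

```text
top bottle 277 ztop 0.1521 mean [0.4193 0.1684] circ [419.3 169.2] 14.1 local [-0.1044  0.0011]
top can 724 ztop 0.1057 mean [0.4848 0.1505] circ [484.7 151. ] 24.6 local [-0.0366 -0.0026]
top jar 674 ztop 0.079 mean [0.5567 0.1389] circ [556.9 139.2] 24.9 local [0.0364 0.0014]
top mini 201 ztop 0.1149 mean [0.6242 0.1226] circ [624.6 123. ] 12.9 local [1.061e-01 1.000e-04]
tray ((544.8027954101562, -158.42312622070312), (281.9229431152344, 74.60066223144531), 16.80753517150879)
(array([54, 41, 39,  0,  0,  0,  0,  0, 28, 27,  0,  0,  0,  0,  0, 29, 24,
        0,  0,  0,  0,  0, 29, 20,  0,  0,  0,  0,  0, 44, 17,  0]), array([-1.60000000e-01, -1.50000000e-01, -1.40000000e-01, -1.30000000e-01,
       -1.20000000e-01, -1.10000000e-01, -1.00000000e-01, -9.00000000e-02,
       -8.00000000e-02, -7.00000000e-02, -6.00000000e-02, -5.00000000e-02,
       -4.00000000e-02, -3.00000000e-02, -2.00000000e-02, -1.00000000e-02,
        1.38777878e-16,  1.00000000e-02,  2.00000000e-02,  3.00000000e-02,
        4.00000000e-02,  5.00000000e-02,  6.00000000e-02,  7.00000000e-02,
        8.00000000e-0
[... 923 characters left out ...]
0000e-01, -1.40000000e-01, -1.30000000e-01,
       -1.20000000e-01, -1.10000000e-01, -1.00000000e-01, -9.00000000e-02,
       -8.00000000e-02, -7.00000000e-02, -6.00000000e-02, -5.00000000e-02,
       -4.00000000e-02, -3.00000000e-02, -2.00000000e-02, -1.00000000e-02,
        1.38777878e-16,  1.00000000e-02,  2.00000000e-02,  3.00000000e-02,
        4.00000000e-02,  5.00000000e-02,  6.00000000e-02,  7.00000000e-02,
        8.00000000e-02,  9.00000000e-02,  1.00000000e-01,  1.10000000e-01,
        1.20000000e-01,  1.30000000e-01,  1.40000000e-01,  1.50000000e-01,
        1.60000000e-01]))
floor [0.0071 0.0084 0.0098 0.0212]
y extent [-0.03779802  0.03679639]
y extent [-0.0377202   0.03735112]
```

```bash
cat > h.py <<'E'
from bench import bot, readout, viewer, workorder
from meas import *
YC,YT=np.radians(-12.4),np.radians(16.82); T0=np.array([.545,-.1586])
G=bot.grip_point_offset
def ori(y,s):   # jaw axis along rack y (sign s), tool down
    x=s*np.array([-np.sin(y),np.cos(y),0]); z=np.array([0,0,-1.]); return np.column_stack([x,np.cross(z,x),z])
def cell(lx): return T0+lx*np.array([np.cos(YT),np.sin(YT)])
def p(xy,z): return [xy[0],xy[1],z+G]
OBJ=dict(bottle=((.420,.169),.137,.105),can=((.486,.1508),.080,.035),jar=((.558,.1397),.066,-.035),mini=((.6255,.123),.100,-.105))
def snap(n,f):
    c=viewer.capture(n); cv2.imwrite(f"pics/{f}.png",c["color"]); np.savez(f+".npz",**c); return c
def st(m=""):
    s=readout.read_state(); print(m,"t%.2f"%s["time"],"pos",np.round(s["tool_pos"],4),"w%.4f"%s["gripper_width"],"F",np.round(s["contact_force"],2),"q",np.round(s["qpos"],2))
E
python3 - <<'E'
from h import *
for s in (1,-1):
    for n,(xy,z,lx) in OBJ.items():
        for a,b in [(z,YC),(z+.14,YC)]: print(s,n,bot.ik(p(xy,a),ori(b,s)))
        for a,b in [(z,YT),(z+.14,YT)]: print(s,n,"T",bot.ik(p(cell(lx),a),ori(b,s)))
print(G)
E
```

```text
1 bottle [ 2.08058127e-01 -8.28397161e-02  2.06928043e+00 -4.44089210e-16
  1.15515194e+00 -1.14631737e+00]
1 bottle [ 2.08058127e-01 -2.23019788e-01  1.91887349e+00 -4.44089210e-16
  1.44573895e+00 -1.14631737e+00]
1 bottle T [-3.15794047e-01  3.93567953e-01  1.53126742e+00 -4.44089210e-16
  1.21675728e+00 -2.18015475e+00]
1 bottle T [-3.15794047e-01  2.83571281e-01  1.40066607e+00 -4.44089210e-16
  1.45735530e+00 -2.18015475e+00]
1 can [ 1.45784074e-01  1.40548001e-01  1.96327733e+00 -4.44089210e-16
  1.03776732e+00 -1.20859143e+00]
1 can [ 1.45784074e-01 -3.55018462e-02  1.85816564e+00 -4.44089210e-16
  1.31892886e+00 -1.20859143e+00]
1 can T [-3.83212525e-01  3.31983472e-01  1.73105982e+00 -4.44089210e-16
  1.07854936e+00 -2.24757323e+00]
1 can T [-3.83212525e-01  1.77071639e-01  1.63367902e+00 -4.44089210e-16
  1.33084199e+00 -2.24757323e+00]
1 jar [ 1.08244194e-01  3.05941375e-01  1.79551684e+00 -4.44089210e-16
  1.04013444e+00 -1.24613131e+00]
1 jar [ 1.08244194e-01  1.37318830e-01  1.70549242e+00 -4.44089210e-16
  1.29878140e+00 -1.24613131e+00]
1 jar T [-4.65085351e-01  2.28
[... 1646 characters left out ...]
4089210e-16
  1.29878140e+00  1.89546135e+00]
-1 jar T [-4.65085351e-01  2.28411835e-01  1.89206949e+00 -4.44089210e-16
  1.02111133e+00  8.12146596e-01]
-1 jar T [-4.65085351e-01  5.02220643e-02  1.79913244e+00 -4.44089210e-16
  1.29223815e+00  8.12146596e-01]
-1 mini [ 7.05525228e-02  3.91072124e-01  1.61072163e+00 -4.44089210e-16
  1.13979890e+00  1.85776968e+00]
-1 mini [ 7.05525228e-02  2.56485425e-01  1.50268331e+00 -4.44089210e-16
  1.38242392e+00  1.85776968e+00]
-1 mini T [-5.65472473e-01  4.85686405e-02  2.01882445e+00 -4.44089210e-16
  1.07419957e+00  7.11759473e-01]
-1 mini T [-5.65472473e-01 -1.17934424e-01  1.89724206e+00 -4.44089210e-16
  1.36228502e+00  7.11759473e-01]
0.1547
```

```bash
python3 - <<'E'
from h import *
xy,z,lx=OBJ["bottle"]
bot.goto(p(xy,z+.1),ori(YC,-1)); st("hover")
c=snap("wrist","wrist1"); print(c["R"].round(3).tolist(),c["t"])
P,u,v=cloud(c); m=(P[:,2]>.145)&(P[:,2]<.158)&(np.hypot(P[:,0]-.42,P[:,1]-.169)<.05); print(m.sum(),cv2.minEnclosingCircle(P[m][:,:2].astype(np.float32)*1000),np.median(P[m,2]) if m.any() else 0)
E
```

```text
hover t3.01 pos [0.4203 0.1686 0.3917] w0.0853 F [-0.14 -0.39  0.13] q [ 0.21 -0.19  1.97 -0.    1.37  2.  ]
[[-0.215, -0.977, -0.001], [-0.923, 0.203, 0.328], [-0.32, 0.072, -0.945]] [0.25534554 0.31606078 0.49162429]
1742 ((420.8652038574219, 170.3019256591797), 14.060670852661133) 0.15130214323416158
```

View pics/wrist1.png

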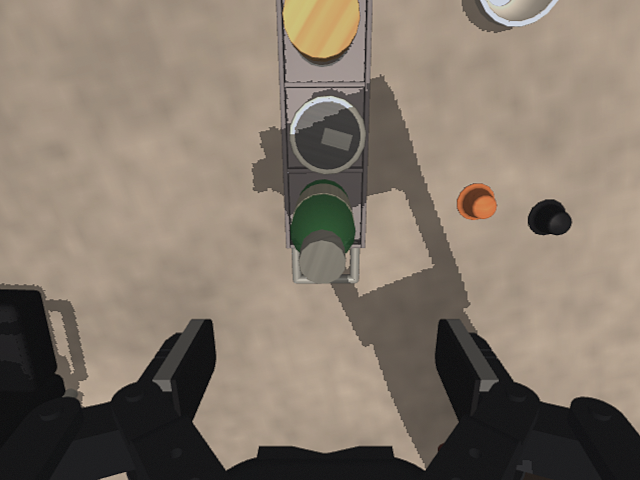

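The wrist view shows the cap at (323,260) px, centred between the fingertips. All three views agree within 1.5 mm in x and y and put the top at 0.151–0.153 m. Picking it up.

```bash
cat >> h.py <<'E'
def pick(n,xy=None):
    q,z,lx=OBJ[n]; xy=q if xy is None else xy
    if bot.movel(p(xy,z),ori(YC,-1),feed=.1,until_force=12): st("CONTACT on descent"); return False
    bot.gripper_close(40); st("closed")
    bot.movel(p(xy,z+.03),feed=.06); st("lift")
    return True
def carry(n,xy=None):
    q,z,lx=OBJ[n]; xy=q if xy is None else xy
    bot.movel(p(xy,z+.14),feed=.15); st("up")
    bot.movel(p(cell(lx),z+.14),ori(YT,-1),feed=.18); st("over")
    bot.movel(p(cell(lx),z+.02),feed=.12); st("low")
def place(n):
    q,z,lx=OBJ[n]
    print("touch",bot.movel(p(cell(lx),z-.004),feed=.02,until_force=4)); st("set")
def release(n):
    q,z,lx=OBJ[n]
    bot.let_go(); bot.wait(.2); st("open")
    bot.movel(p(cell(lx),z+.14),feed=.2)
E
python3 - <<'E'
from h import *
pick("bottle",(.4203,.1692)); snap("scene","s2")
E
```

```text
closed t4.78 pos [0.4205 0.1693 0.292 ] w0.0271 F [0.39 0.4  1.57] q [ 0.21 -0.08  2.07  0.    1.16  2.  ]
lift t5.42 pos [0.4202 0.1692 0.3218] w0.0270 F [ 0.18  0.58 -3.87] q [ 0.21 -0.12  2.04 -0.    1.22  2.  ]
```

View pics/s2.png

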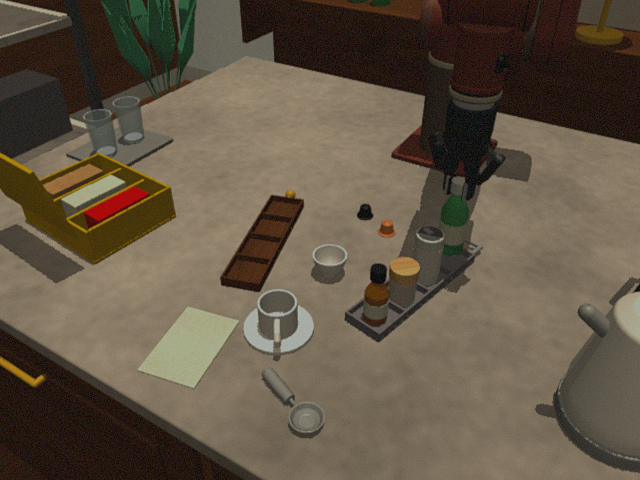

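The bottle hangs upright at (453,225) px, with its base clear of the floor. The width of 27 mm matches the cap, and the extra load is about 3–4 N.

```bash
python3 - <<'E'
from h import *
carry("bottle",(.4203,.1692)); snap("scene","s3"); place("bottle"); snap("top","t3")
E
```

```text
up t6.36 pos [0.42   0.1691 0.4305] w0.0268 F [ 0.29  0.35 -2.81] q [ 0.21 -0.22  1.92  0.    1.45  2.  ]
over t8.58 pos [ 0.6453 -0.1276  0.4319] w0.0269 F [ 0.77  0.71 -3.13] q [-0.32  0.28  1.4   0.    1.46  0.96]
low t9.73 pos [ 0.646  -0.1284  0.313 ] w0.0267 F [ 0.27  0.05 -2.57] q [-0.32  0.37  1.52 -0.    1.25  0.96]
touch True
set t10.69 pos [ 0.6455 -0.1281  0.292 ] w0.0271 F [-1.12  0.06  6.06] q [-0.32  0.39  1.53  0.    1.22  0.96]
```

View pics/s3.png

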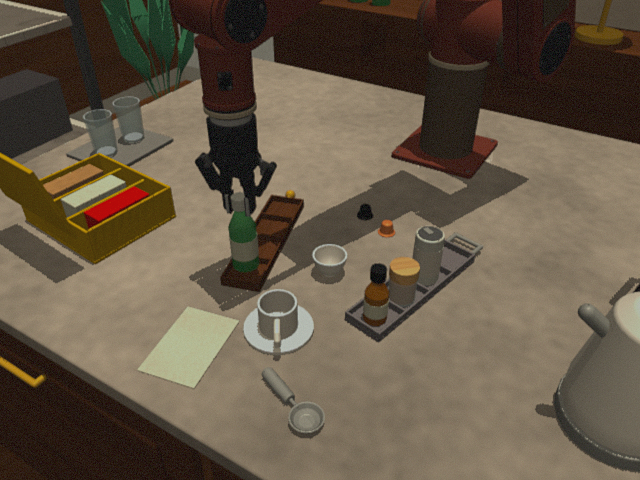

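View pics/t3.png

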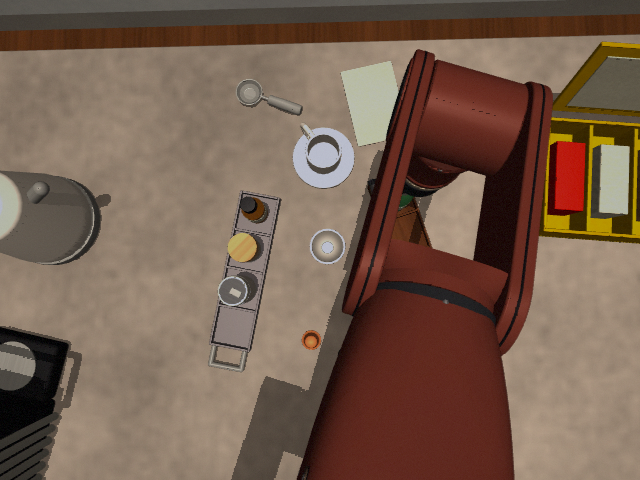

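The bottle touched down at TCP z 0.292, the same as at pickup, so it is on the floor of the far cell at (245,265) px in the scene view. In the top view the arm hides it, and the carrier's handle cell is empty. Next I release it and check.

```bash
cat >> h.py <<'E'
def loc(c,h,r=.03):
    "circles of tops near height h in tray frame"
    P,u,v=cloud(c); Rt=np.array([[np.cos(YT),-np.sin(YT)],[np.sin(YT),np.cos(YT)]]); q=(P[:,:2]-T0)@Rt
    for lx in (.105,.035,-.035,-.105):
        m=(abs(q[:,0]-lx)<.034)&(abs(q[:,1])<.036)&(abs(P[:,2]-h)<.006)
        if m.sum()>40:
            c_,r_=cv2.minEnclosingCircle(q[m].astype(np.float32)*1000); print("tray local",lx,"h",h,"n",m.sum(),"c",np.round(c_,1),"r",round(r_,1),"z",np.median(P[m,2]).round(4))
E
python3 - <<'E'
from h import *
release("bottle")
xy,z,lx=OBJ["can"]
bot.movel(p(xy,z+.14),ori(YC,-1),feed=.25); st("hover can")
c=snap("top","t4"); loc(c,.151); s=snap("scene","s4"); loc(s,.151)
c=snap("wrist","w4"); P,u,v=cloud(c)
m=(P[:,2]>.098)&(P[:,2]<.112)&(np.hypot(P[:,0]-xy[0],P[:,1]-xy[1])<.035); print(m.sum(),cv2.minEnclosingCircle(P[m][:,:2].astype(np.float32)*1000),np.median(P[m,2]))
E
```

```text
open t11.54 pos [ 0.6447 -0.1279  0.2901] w0.0855 F [-0.01 -0.25 -0.07] q [-0.32  0.39  1.53  0.    1.22  0.96]
hover can t13.86 pos [0.4863 0.1504 0.3746] w0.0854 F [-0.33  0.16 -0.09] q [ 0.14 -0.04  1.86 -0.    1.32  1.93]
tray local 0.105 h 0.151 n 256 c [102.1   0.2] r 14.0 z 0.1515
tray local 0.105 h 0.151 n 176 c [104.8   0.5] r 15.4 z 0.1523
4227 ((486.5767517089844, 152.68728637695312), 25.148563385009766) 0.10493053539298317
```

View pics/s4.png

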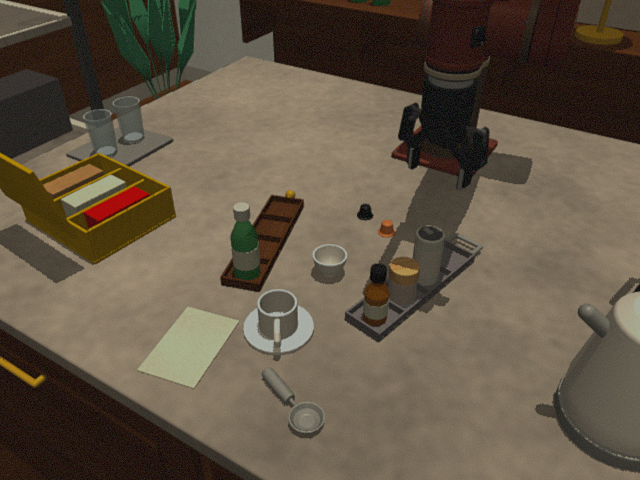

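The bottle stands upright and released at (245,245) px in the scene view, within 3 mm of the cell centre. The can is next. Its position agrees between views to about 2 mm.

```bash
python3 - <<'E'
from h import *
xy=(.4863,.1514)
if pick("can",xy):
    s=readout.read_state()
    if .045<s["gripper_width"]<.054:
        carry("can",xy); snap("scene","s5"); place("can")
E
```

```text
closed t15.98 pos [0.4865 0.1515 0.2352] w0.0493 F [-0.55  0.23  4.36] q [0.15 0.14 1.96 0.   1.04 1.93]
lift t16.63 pos [0.4862 0.1514 0.2648] w0.0491 F [-0.81 -0.71 -2.34] q [0.15 0.09 1.95 0.   1.1  1.93]
up t17.52 pos [0.4859 0.1513 0.3735] w0.0492 F [ 0.31  0.57 -3.23] q [ 0.15 -0.03  1.86  0.    1.32  1.93]
over t19.41 pos [ 0.5784 -0.1479  0.3746] w0.0492 F [ 0.74  0.14 -2.08] q [-0.38  0.18  1.63  0.    1.33  0.89]
low t20.56 pos [ 0.579  -0.1487  0.2558] w0.0492 F [ 0.6  -0.82 -2.42] q [-0.38  0.3   1.72  0.    1.11  0.89]
touch True
set t21.51 pos [ 0.5784 -0.1484  0.2353] w0.0493 F [0.03 0.58 4.76] q [-0.38  0.33  1.73 -0.    1.08  0.89]
```

View pics/s5.png

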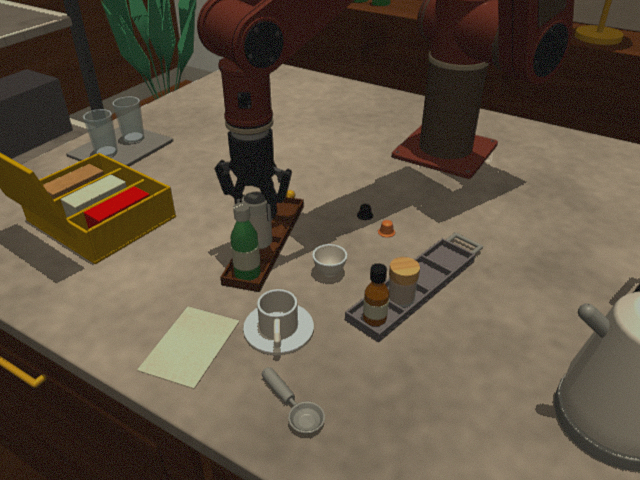

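The can hangs upright at (257,222) px beside the bottle, and it set down at its pickup height of 0.235. Next I release it and hover over the jar.

```bash
python3 - <<'E'
from h import *
release("can")
xy,z,lx=OBJ["jar"]
bot.movel(p(xy,z+.14),ori(YC,-1),feed=.25); st("hover jar")
for n in ("top","scene"):
    c=snap(n,n[0]+"6"); loc(c,.151); loc(c,.104)
c=snap("wrist","w6"); P,u,v=cloud(c)
m=(P[:,2]>.072)&(P[:,2]<.086)&(np.hypot(P[:,0]-xy[0],P[:,1]-xy[1])<.035); print(m.sum(),cv2.minEnclosingCircle(P[m][:,:2].astype(np.float32)*1000),np.median(P[m,2]))
E
```

```text
open t22.16 pos [ 0.5776 -0.1481  0.2338] w0.0854 F [0.48 0.77 0.2 ] q [-0.38  0.33  1.73  0.    1.08  0.89]
hover jar t24.32 pos [0.558  0.1391 0.3601] w0.0855 F [ 0.12  0.46 -0.61] q [ 0.11  0.14  1.71 -0.    1.3   1.89]
tray local 0.105 h 0.151 n 254 c [102.4   0.4] r 13.9 z 0.1513
tray local 0.105 h 0.104 n 175 c [102.2   0.5] r 21.7 z 0.1035
tray local 0.035 h 0.104 n 722 c [32.2  0. ] r 25.0 z 0.105
tray local 0.105 h 0.151 n 175 c [104.2  -0.2] r 14.9 z 0.1523
tray local 0.105 h 0.104 n 191 c [106.3   0.9] r 21.6 z 0.1039
tray local 0.035 h 0.104 n 328 c [33.3 -0.4] r 27.5 z 0.1064
3987 ((558.7454833984375, 140.67938232421875), 25.170665740966797) 0.07836738631159867
```

View pics/s6.png

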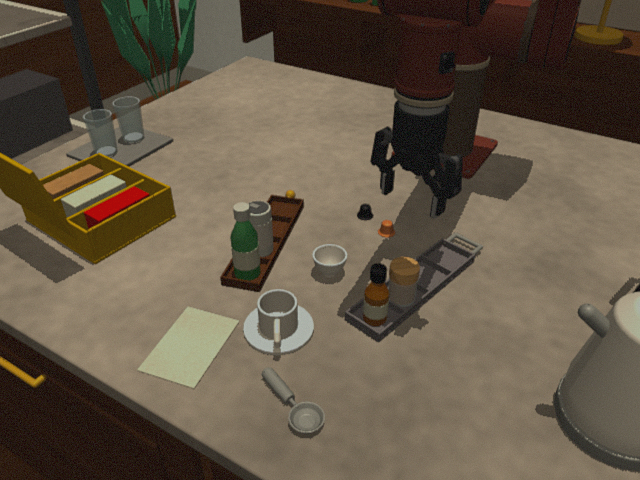

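The can at (258,230) px and the bottle both stand upright, within 3 mm of their cell centres. The jar is next; its lid top measures 0.078 m.

```bash
python3 - <<'E'
from h import *
xy=(.5583,.1399)
if pick("jar",xy):
    s=readout.read_state()
    if .045<s["gripper_width"]<.054:
        carry("jar",xy); snap("scene","s7"); place("jar")
E
```

```text
closed t26.45 pos [0.5586 0.1399 0.2213] w0.0492 F [-0.2   0.14  4.21] q [ 0.11  0.31  1.79 -0.    1.04  1.9 ]
lift t27.10 pos [0.5583 0.1399 0.2509] w0.0488 F [ 0.   -0.78 -1.91] q [ 0.11  0.26  1.78 -0.    1.1   1.9 ]
up t27.98 pos [0.5578 0.1399 0.3594] w0.0488 F [-0.76  0.76 -2.98] q [ 0.11  0.14  1.71 -0.    1.3   1.9 ]
over t29.87 pos [ 0.5116 -0.1682  0.3606] w0.0491 F [ 0.18 -0.61 -2.79] q [-0.46  0.05  1.8   0.    1.29  0.81]
low t31.02 pos [ 0.512  -0.1689  0.2416] w0.0488 F [-0.44 -0.19 -1.08] q [-0.47  0.2   1.88  0.    1.06  0.81]
touch True
set t31.97 pos [ 0.5115 -0.1687  0.2213] w0.0487 F [-0.96  0.33  4.43] q [-0.47  0.23  1.89  0.    1.02  0.81]
```

View pics/s7.png

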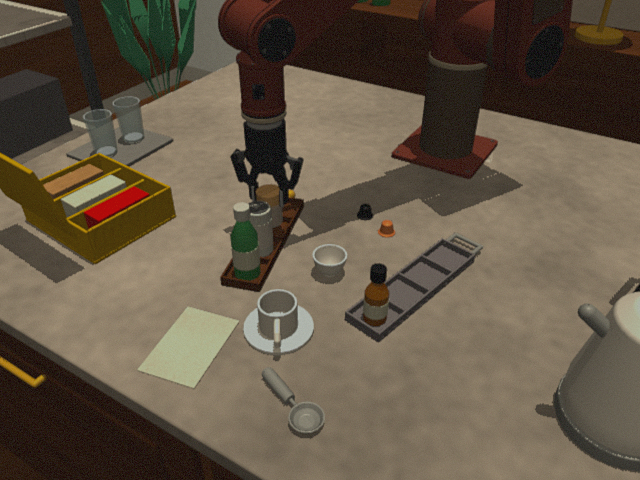

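The jar hangs at (270,205) px over the third cell and set down at its pickup height of 0.221. Next I release it and hover over the miniature.

```bash
python3 - <<'E'
from h import *
release("jar")
xy,z,lx=OBJ["mini"]
bot.movel(p(xy,z+.14),ori(YC,-1),feed=.25); st("hover mini")
for n in ("top","scene"):
    c=snap(n,n[0]+"8"); loc(c,.104); loc(c,.078)
c=snap("wrist","w8"); P,u,v=cloud(c)
m=(P[:,2]>.108)&(P[:,2]<.12)&(np.hypot(P[:,0]-xy[0],P[:,1]-xy[1])<.03); print(m.sum(),cv2.minEnclosingCircle(P[m][:,:2].astype(np.float32)*1000),np.median(P[m,2]))
E
```

```text
open t32.62 pos [ 0.5107 -0.1683  0.2202] w0.0858 F [-0.96 -0.69  0.49] q [-0.47  0.23  1.89  0.    1.02  0.81]
hover mini t34.88 pos [0.6252 0.1223 0.3939] w0.0857 F [-0.25  0.03  0.24] q [ 0.07  0.26  1.5  -0.    1.38  1.86]
tray local 0.105 h 0.104 n 173 c [1.024e+02 1.000e-01] r 21.3 z 0.1037
tray local 0.035 h 0.104 n 717 c [32.3 -0.1] r 25.1 z 0.1052
tray local 0.105 h 0.078 n 45 c [100.3   3.4] r 23.7 z 0.0785
tray local 0.035 h 0.078 n 46 c [31.2  5.1] r 24.5 z 0.08
tray local -0.035 h 0.078 n 695 c [-37.4   0. ] r 25.0 z 0.0786
tray local 0.105 h 0.104 n 200 c [107.6   1.2] r 21.8 z 0.1038
tray local 0.035 h 0.104 n 332 c [34.   0.8] r 26.6 z 0.1064
tray local 0.105 h 0.078 n 156 c [105.5   0.7] r 24.3 z 0.0777
tray local 0.035 h 0.078 n 97 c [43.1 12.4] r 19.5 z 0.0778
tray local -0.035 h 0.078 n 267 c [-36.6   0.4] r 26.9 z 0.0801
1124 ((626.6221313476562, 124.25558471679688), 13.057238578796387) 0.11431573908437336
```

View pics/s8.png

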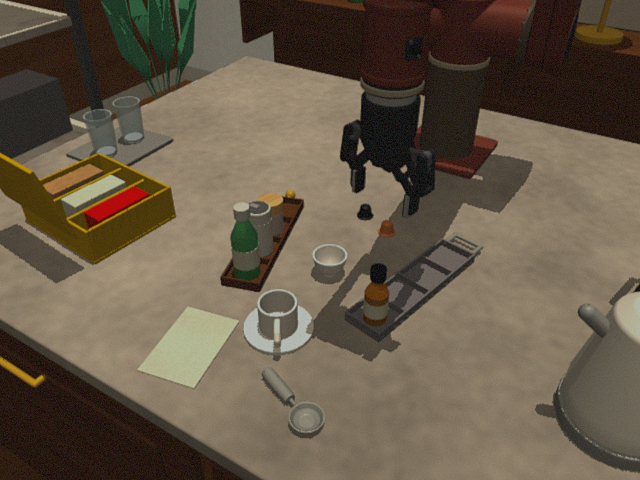

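The jar at (272,212) px is upright and within 3 mm of its cell centre. The miniature goes last, into the cell beside the knob.

```bash
python3 - <<'E'
from h import *
xy=(.6260,.1232)
if pick("mini",xy):
    s=readout.read_state()
    if .022<s["gripper_width"]<.03:
        carry("mini",xy); snap("scene","s9"); place("mini")
E
```

```text
closed t37.17 pos [0.6261 0.1233 0.2549] w0.0245 F [0.38 2.04 1.05] q [0.07 0.39 1.61 0.   1.14 1.86]
lift t37.82 pos [0.626  0.1232 0.2849] w0.0246 F [-0.26  0.12 -2.27] q [ 0.07  0.36  1.59 -0.    1.19  1.86]
up t38.70 pos [0.6256 0.1232 0.3932] w0.0248 F [ 0.36  0.45 -2.56] q [0.07 0.26 1.5  0.   1.38 1.86]
over t40.86 pos [ 0.4447 -0.1886  0.3947] w0.0253 F [ 0.52  0.24 -1.87] q [-0.56 -0.12  1.9   0.    1.36  0.71]
low t42.01 pos [ 0.4449 -0.1892  0.2755] w0.0247 F [-0.21 -0.09 -1.91] q [-0.57  0.02  2.01  0.    1.12  0.71]
touch True
set t42.98 pos [ 0.4445 -0.1889  0.2548] w0.0248 F [-0.81  1.18  4.33] q [-0.57  0.05  2.02  0.    1.08  0.71]
```

View pics/s9.png

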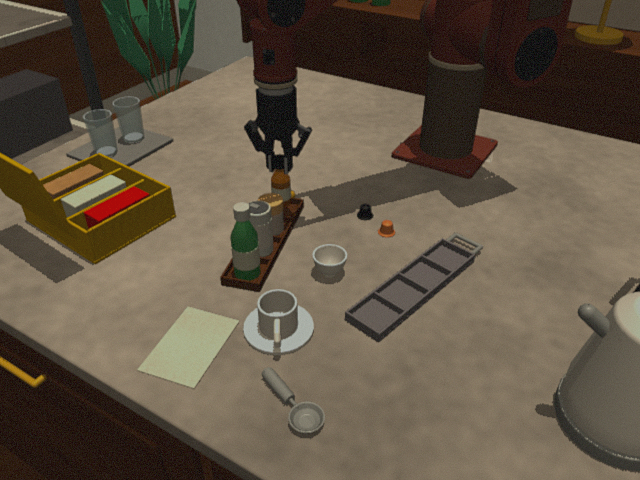

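The miniature hangs upright at (281,185) px over the knob cell and set down at its pickup height of 0.255. Next I release it, move clear and check everything.

```bash
python3 - <<'E'
from h import *
release("mini")
bot.movel(p((.40,.06),.26),feed=.2); bot.wait(.3); st()
for n in ("top","scene"):
    c=snap(n,n[0]+"10")
    for h in (.151,.104,.078,.114): loc(c,h)
    a=cv2.imread(f"pics/{n}0.png")
E
```

```text
open t43.79 pos [ 0.4438 -0.1886  0.2539] w0.0855 F [-0.25 -0.11  0.59] q [-0.57  0.05  2.02  0.    1.08  0.71]
 t46.37 pos [0.4001 0.0596 0.4146] w0.0856 F [0.67 0.09 0.54] q [-0.05 -0.34  2.05  0.    1.44  1.23]
tray local 0.105 h 0.151 n 254 c [102.3   0.6] r 13.9 z 0.1513
tray local 0.105 h 0.104 n 174 c [102.   1.] r 21.4 z 0.1038
tray local 0.035 h 0.104 n 717 c [32.   0.2] r 24.9 z 0.1051
tray local 0.105 h 0.078 n 42 c [98.   7.9] r 22.4 z 0.0771
tray local 0.035 h 0.078 n 50 c [31.2  5. ] r 24.5 z 0.0801
tray local -0.035 h 0.078 n 698 c [-37.7  -0. ] r 25.1 z 0.0786
tray local -0.105 h 0.078 n 109 c [-106.6    1.2] r 16.2 z 0.0767
tray local 0.105 h 0.114 n 110 c [100.6   1.1] r 17.2 z 0.1127
tray local -0.105 h 0.114 n 218 c [-106.8    0.5] r 12.9 z 0.1146
tray local 0.105 h 0.151 n 178 c [104.5  -0.3] r 14.7 z 0.1525
tray local 0.105 h 0.104 n 194 c [107.    1.1] r 21.8 z 0.1037
tray local 0.035 h 0.104 n 322 c [35.4  0.4] r 26.0 z 0.1065
tray local -0.105 h 0.104 n 68 c [-102.9    1.8] r 12.8 z 0.1035
tray local 0.105 h 0.078 n 159 c [105.7   0.4] r 24.1 z 0.0775
tray local 0.035 h 0.078 n 101 c [40.4 10.4] r 20.3 z 0.0786
tray local -0.035 h 0.078 n 268 c [-35.4   0.4] r 26.8 z 0.0801
tray local -0.105 h 0.078 n 106 c [-102.4    1.1] r 17.0 z 0.0769
tray local 0.105 h 0.114 n 155 c [105.7   0.5] r 17.3 z 0.1134
tray local 0.035 h 0.114 n 50 c [33.   0.6] r 20.1 z 0.1086
tray local -0.105 h 0.114 n 104 c [-105.7    0.4] r 13.7 z 0.1157
```

View pics/s10.png

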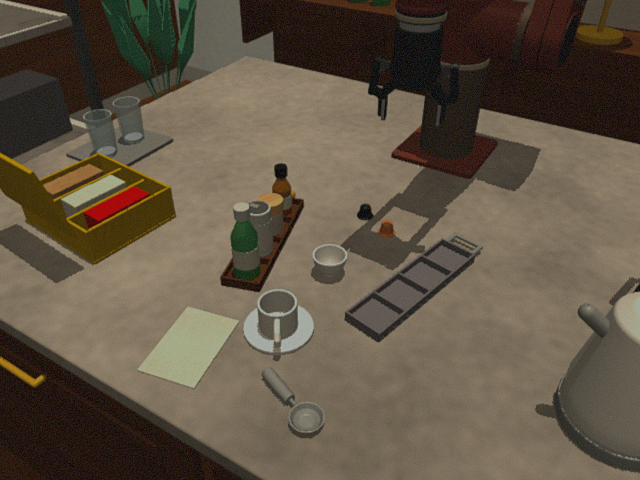

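View pics/t10.png

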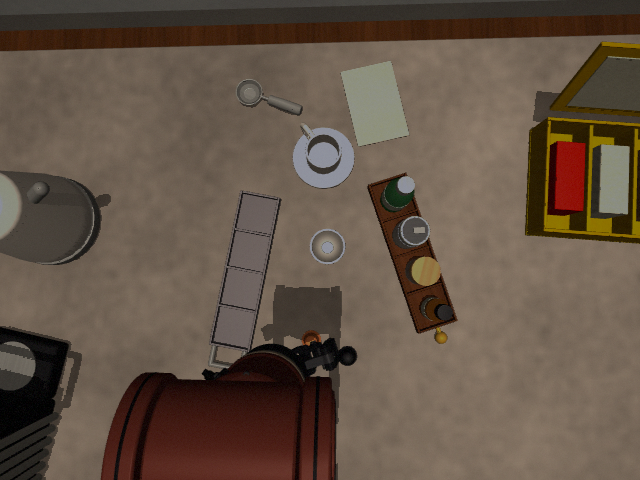

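All four things stand upright in the tray. From far to near in the top view they are the bottle (400,190), can (412,232), jar (425,270) and miniature (437,308), the last one beside the knob at (441,337). The carrier is empty, and the bowl (327,247) and cup (323,155) have not moved. Handing in.

```bash
python3 -c "
from h import *
workorder.hand_in(); st()"
```

```text
the job is handed in; nothing more can be done
the job is handed in; nothing more can be done
```

I moved the bottle, can, jar and miniature, in that order, straight from the carrier to the tray. The bottle is in the cell farthest from the knob and the miniature is in the cell beside it. The job was handed in at about 46 s of the 128 s allowed, and no verdict was reported.

**Last checks (top and scene views):**
- **Position:** each thing measured within about 3 mm of its cell centre. The two views differ by 1–3 mm along the tray, which is about the calibration error.
- **Height:** the tops measured 0.151, 0.105, 0.079 and 0.115 m (top view), and each thing set down at the same tool height as when it was picked up, so all four stand on the cell floors.
- **Upright and released:** all four look upright, the gripper is fully open, and the arm is clear of everything.
- **Bystanders:** the sugar bowl and the cup are in the same place in the pictures as at the start.

No check failed. Gripper widths read about 1 mm under the stated diameters.

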